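Stop, isolate and clear a stuck board carrier

ROBOT

A 6-joint arm with a two-finger parallel gripper is mounted at the origin on the work surface. World frame = base frame: x ahead of the robot, y to its left, z up, the work surface at z = 0. Lengths are in m, angles in rad, forces in N, time in s.
With the tool pointing down it reaches from about 0.35 to 0.85 m from the base axis. Payload 8.1 kg.
Tool frame: the origin (TCP) lies midway between the tips of the shut fingers; the grasp point (between the pads) lies 19 mm behind it; z points along the fingers, y is the line along which they close (so a half turn about z gives the same grasp; the last joint's range is limited). The gripper opens to 85 mm and grips with 20 to 120 N. Pads are 22 mm wide; open, the fingers measure 114 mm over their backs; the gripper's body (76 mm by 85 mm) begins 54 mm behind the grasp point. The pads swing forward as they close: fully open they stand 13 mm farther back than shut.
Start: joints at [-1.356, 0.13, 1.488, -0, 1.523, -0.085], TCP at [0.177, -0.573, 0.231] pointing down, gripper open.
Joint ranges: [-2.96, 2.96], [-0.89, 2.26], [0.02, 2.5], [-1.34, 4.48], [0, 2.73], [-2.66, 2.66]. Speed limits (rad/s): [2.39, 2.39, 2.79, 3.14, 3.14, 3.14].

INTERFACE

Orientations are given as [roll, pitch, yaw] about the fixed x, y, z axes, in that order (R = Rz(yaw) Ry(pitch) Rx(roll)).
In Python, from bench import observe, snapshot, job_done, spotter gives the robot as it stands.
- The arm moves only by the tool play_rows, never from a script. Its argument "rows" is text: rows parted by semicolons, each of 5 numbers parted by spaces: the finger opening in mm, from 0 to 85.4, then the shift along the tool's x, y, z in units of 100 mm (1.0 is 100 mm), then the turn about the tool's z in units of 180 degrees (1.0 is 180 degrees). A call has 1 to 20 rows; each row shifts and turns the commanded pose from where the row before left it, along the tool's axes as they then stand; what a row does not reach is not made up. A row lasts 1/8 s, in which the tool goes at most 62.5 mm and 10.7 degrees, less where a joint would pass 70% of its speed; a pose out of reach is approached as far as the arm can. A call with a number of a shift or a turn outside -1 to 1 is refused whole. A call with a gripper value outside its range is refused whole. The fingers move at their own pace and stop on an object; "squeeze" is the grip in N (left out, the last holds). Time passes only in rows, so rows that do not move let the fingers close. It gives the time, the measured TCP pose, the force, the opening and the grip force at its end, in the units of the state.
- observe(): the state, without advancing time (a new reading comes with each control period).
- snapshot(name): name is "scene" or "top"; returns a dict with "image" (480x640x3 uint8, red, green, blue), "K" (3x3 intrinsics, pixels), "dist_coeffs" ([k1, k2, p1, p2, k3] as OpenCV has them; the pictures are not rectified), "cam_to_world" (4x4, takes a point from camera to world coordinates). Camera axes: x right, y up, looking along -z (the intrinsics and any distortion apply to the point x, -y, -z); pixel columns grow to the right and rows downward; lengths in m; the calibration is good to about 2 mm. A picture is of the moment at which its call begins. There is no depth.
- job_done(): hands the job in; it is judged then, once.
Trained networks look in a picture, given as the dict that the camera call returned (one of the last four; its "shot" number tells which), for a name from the list of things; names that differ only in an ending like _2 or _b are one class to them, and where a whole thing is asked for, a point or a joint stands for the part that bears it (a point fixed in the world has none). Each returns a list of dicts, best first, with "conf" (0 to 1); they miss things now and then, are a little off and sometimes report something else, mostly with a low value. They report only what shows in the picture. A call takes as long as a camera call. They do not tell look-alikes from the thing itself.
- spotter.regions_of(picture, name): "mask" (480x640 bool, what is visible of it) and "at" ([column, row] in pixels, amid what is visible of it).
The state is a dict: "clock": time; "joints": joint angles; "qd": joint speeds; "joint_efforts": joint torques, N m; "eef_pos": TCP position; "eef_rot": TCP orientation; "wrist_force": force on the tool from outside, world axes, zero at the start; "torque": the same for the moment, N m; "width": opening from 0.0 (shut) to 1.0 (fully open); "grasp_force": force on a finger pad.
Only numpy, scipy, OpenCV 4.12 (cv2) and the standard library are available. Lean on these libraries where they do the work, as an engineer would, in place of code of your own. Each camera call takes 0.05 s, during which the arm holds its last target. There are 200 camera calls.

TASK

A board carrier is stuck on the test track. Press the red stop button until it latches down by itself, turn the isolator handle to off (red dot), and only then slide the white carrier along the track until it rests against the blue end stop, without lifting it. Then turn the isolator back on (green dot) and finally twist the stop button clockwise so that it springs up again; leave everything else on the bench where it is.

Things in the scene. Friction and masses are not known exactly. Their poses are not given: they have to be found in the camera images.
- stop_press (a joint): how far the red mushroom cap of the stop button is pushed into its box, m: 0 = up (released), about 0.012 = held down by its own latch, 0.014 = bottom of travel. A spring of 2 to 6 N pushes it up; pressing it to the bottom takes about 8 N, and a quick touch gives a short knock of more than that before it has moved far; past about 0.0125 the latch snaps in and the cap then stays down when let go
- stop_turn (a joint): rotation of the red cap about its vertical axis, rad: 0 at rest, grows clockwise seen from above to the end stop at 0.9. A light spring brings it slowly back to 0. Turned clockwise past about 0.5 while it is down, the latch lets go and the cap springs up when the fingers let it go
- stop_top (a point): centre of the flat top of the red mushroom cap (round, 56 mm across, 30 mm high overall: a straight side for the lower 20 mm, then a bevel up to the flat top; two white clockwise arrows on top). The point is 122 mm above the table when the cap is up and 110 mm when latched; the cap's straight side spans 30 to 10 mm below the point. The yaw turns with the cap
- stop_base: fixed yellow box of the stop button, 100 x 100 mm and 50 mm high, with a dark neck 38 mm across and up to 76 mm high in its middle, under the red cap. Origin: centre of the underside, on the table, on the button's axis; it can stand at the left or the right and turned a little
- iso_handle (a joint): angle of the isolator's bar handle, rad: 0 = ON (white pointer end at the green dot), 1.22 = OFF (pointer end at the red dot, turned anticlockwise seen from above). It clicks over: left in between it springs to the nearer end. Needs about 0.1 N m
- iso_top (a point): on the isolator handle's turning axis, at the top of the bar, 98 mm above the table. The black bar is 80 mm long (40 mm to each side of the axis), 16 mm wide and 30 mm high (68 to 98 mm above the table); the point's x axis points along the bar to the pointer end and turns with it
- iso_pointer (a point): top of the pointer end (white mark) of the isolator's bar, 40 mm from the axis
- iso_base: fixed grey isolator box, 100 x 100 mm and 60 mm high, with a yellow disc 62 mm across and 8 mm thick on top and the black bar handle above that; a green dot on the box lies at the ON position, along its x axis from the centre, and a red dot at OFF. Origin: centre of the underside, on the table, under the handle's axis
- track: fixed aluminium carrier track on the table, 440 mm long (its x axis) and 124 mm wide, deck 8 mm above the table, a dark guide rail 10 mm wide and 20 mm high (above the table) along each side, 104 mm between them. At its +x end a blue end stop, 36 mm high, its face 200 mm from the origin; the -x end is open. Origin: centre of the underside
- carrier: loose white board carrier lying in the track: a frame 150 mm long (x, along the track), 100 mm wide and 22 mm high with two green circuit boards inside, 0.35 kg. The boards lie 8 mm below the frame's top. Origin: centre of its underside, on the deck. Against the end stop its origin is 125 mm from the track's origin along the track's x
- tape_roll: loose yellow tape roll lying flat, 72 mm across, 20 mm high, between the two boxes; leave it. Origin: centre of the underside
- solvent: loose white bottle with blue cap, 60 mm across, 150 mm high, leave it. Origin: centre of the underside
- driver: loose screwdriver lying at the left, leave it. Origin: its middle, underside
- brush: loose brush lying at the right, leave it. Origin: its middle, underside
- chip_tray: loose black divided tray, 140 x 100 mm, 35 mm high, leave it. Origin: centre of the underside
- swab_cup: loose white cup, 64 mm across, 80 mm high, leave it. Origin: centre of the underside
- gauge: loose blue case, 120 x 70 mm, 30 mm high, at the left, leave it. Origin: centre of the underside
Not all that is in view belongs to the job. Several things have the shape of the iso_base; the one meant has the colours described above.

How it is judged:
On the way, in this order (a step that is already met when the one before it is completed fails the run):
1. the stop button is latched down and not being touched (value of joint stop_press above 0.009 m and contact force between the fingers and stop_base below 0.3 N), for 0.2 s.
2. with the stop latched, the isolator is at off (value of joint stop_press above 0.009 m and value of joint iso_handle above 1.1 rad), for 0.2 s.
3. with the stop latched and the isolator off, the carrier rests against the end stop (all of step 2 and x of carrier in the frame of track above 0.119 m and linear speed of carrier below 0.02 m/s), for 0.2 s.
4. with the carrier home and the stop still latched, the isolator is on again (value of joint stop_press above 0.009 m and value of joint iso_handle below 0.12 rad and x of carrier in the frame of track above 0.119 m), for 0.2 s.
5. the latched stop button is twisted clockwise (value of joint stop_turn above 0.25 rad and value of joint iso_handle below 0.12 rad and x of carrier in the frame of track above 0.119 m).
6. the stop button has sprung up (value of joint stop_press below 0.003 m and value of joint iso_handle below 0.12 rad and x of carrier in the frame of track above 0.119 m), for 0.2 s.
At the end, for the whole second after the job is handed in: The stop button's cap is up (within 3 mm of fully released), the isolator is on (within 0.12 rad) and the carrier rests in the track against the end stop (within 6 mm) (all of step 6 and linear speed of carrier below 0.01 m/s); the robot touches nothing.
It fails at once if the carrier is moved more than 15 mm while the isolator is not off, before it is home (value of joint iso_handle below 0.9 rad and distance of carrier from where it was at the start of the episode above 0.015 m and x of carrier in the frame of track below 0.115 m).
It fails at once if the carrier is lifted (more than 15 mm off the deck) or tipped (z of carrier in the frame of track above 0.023 m or angle between carrier's own z axis and vertical above 0.15 rad).
It fails at once if a bystander is moved more than 30 mm or tipped over (distance of any of tape_roll, solvent, driver, brush, chip_tray, swab_cup, gauge from where it was at the start of the episode above 0.03 m or angle between any of solvent, swab_cup's own z axis and vertical above 0.5 rad).
It also fails if it takes over 72 s, if anything falls off the work surface, if the arm or the gripper's body presses on something with over 40 N, if the wrist force passes 120 N, or if a joint passes its speed limit or range.

## Working session

There is one attempt and no reset: what is moved stays moved. The work goes in short steps, Python scripts to look and compute and a tool call to move; the robot and the scene stay as the last step left them, time stands still between calls to the robot, and variables do not carry over. Pictures are saved under pics/ and viewed, at most 10 in all, crops included, and the job is handed in when it is done.

Besides the shell and the picture viewer there is one more tool, called as name(argument=value, ...) on one line, values as JSON. play_rows: Moves the arm, as the interface text tells. Its arguments: {"type":"object","properties":{"rows":{"type":"string"},"squeeze":{"type":"number"}},"required":["rows"]}

```bash
mkdir -p pics; cat > h.py <<'E'
import numpy as np, cv2
from bench import observe, snapshot, job_done, spotter
def save(s,n): cv2.imwrite(f'pics/{n}.png',s['image'][:,:,::-1])
def ray(s,uv):
    p=cv2.undistortPoints(np.array(uv,float).reshape(-1,1,2),np.array(s['K']),np.array(s['dist_coeffs'])).reshape(-1,2)
    T=np.array(s['cam_to_world']); d=np.c_[p[:,0],-p[:,1],-np.ones(len(p))]@T[:3,:3].T
    return T[:3,3],d
def at(s,uv,z):
    o,d=ray(s,uv); return o+d*((z-o[2])/d[:,2])[:,None]
E
python3 - <<'E'
from h import *
t=snapshot('top');c=snapshot('scene');save(t,'top0');save(c,'scene0')
for n in ['stop_top','stop_base','iso_top','iso_pointer','iso_base','track','carrier','tape_roll','solvent','driver','brush','chip_tray','swab_cup','gauge']:
  for k,s in(('top',t),('scene',c)):
    for r in spotter.regions_of(s,n)[:3]:
        m=r['mask'].astype(np.uint8); rc=cv2.minAreaRect(cv2.findNonZero(m))
        print(n,k,round(r['conf'],2),np.round(r['at']),m.sum(),np.round(rc[0]),np.round(rc[1]),round(rc[2]), np.round(at(s,[r['at']],0)[0],3))
E
```

```text
stop_top top 0.64 [467. 160.] 2451 [469. 158.] [43. 58.] 2 [ 0.657 -0.382  0.   ]
stop_top top 0.56 [401. 218.] 453 [398. 220.] [22. 24.] 90 [ 0.505 -0.21   0.   ]
stop_top top 0.52 [395. 222.] 1677 [394. 223.] [42. 41.] 3 [ 0.494 -0.194  0.   ]
stop_top scene 0.76 [266. 210.] 462 [268. 207.] [22. 24.] 90 [ 0.433 -0.302  0.   ]
stop_base top 0.91 [397. 219.] 1757 [395. 223.] [45. 41.] 2 [ 0.503 -0.199  0.   ]
iso_top top 0.89 [168. 326.] 466 [167. 327.] [34. 20.] 82 [0.232 0.381 0.   ]
iso_top top 0.8 [235. 224.] 353 [234. 223.] [31. 17.] 76 [0.489 0.217 0.   ]
iso_top top 0.67 [244. 287.] 372 [239. 290.] [17. 32.] 42 [0.33  0.193 0.   ]
iso_top scene 0.91 [532. 308.] 608 [531. 310.] [21. 40.] 69 [0.155 0.337 0.   ]
iso_top scene 0.7 [435. 277.] 608 [438. 279.] [20. 39.] 81 [0.259 0.137 0.   ]
iso_top scene 0.65 [384. 315.] 709 [384. 317.] [26. 37.] 90 [ 0.428  0.151 -0.   ]
iso_pointer top 0.92 [239. 290.] 392 [239. 289.] [17. 33.] 4 [0.322 0.204 0.   ]
iso_pointer top 0.55 [166. 326.] 461 [168. 328.] [35. 19.] 90 [0.233 0.387 0.   ]
iso_pointer top 0.18 [470. 159.] 2306 [469. 158.]
[... 1932 characters left out ...]
258. 198.] [13. 52.] 27 [ 0.427 -0.357  0.   ]
chip_tray top 0.95 [470. 160.] 2399 [469. 158.] [43. 58.] 4 [ 0.657 -0.389  0.   ]
chip_tray top 0.38 [319. 246.] 293 [312. 240.] [27. 27.] 90 [0.435 0.002 0.   ]
chip_tray scene 0.78 [174. 221.] 2002 [174. 221.] [35. 62.] 69 [ 0.648 -0.408  0.   ]
swab_cup top 0.56 [485. 204.] 620 [483. 202.] [25. 30.] 90 [ 0.542 -0.426  0.   ]
swab_cup scene 0.9 [211. 190.] 727 [208. 192.] [36. 23.] 87 [ 0.505 -0.472  0.   ]
swab_cup scene 0.33 [383. 317.] 741 [386. 320.] [23. 44.] 66 [ 0.433  0.155 -0.   ]
gauge top 0.96 [172. 151.] 1694 [168. 148.] [52. 34.] 90 [0.678 0.38  0.   ]
gauge scene 0.71 [367. 460.] 2803 [364. 462.] [47. 77.] 54 [0.668 0.376 0.   ]
```

View pics/top0.png

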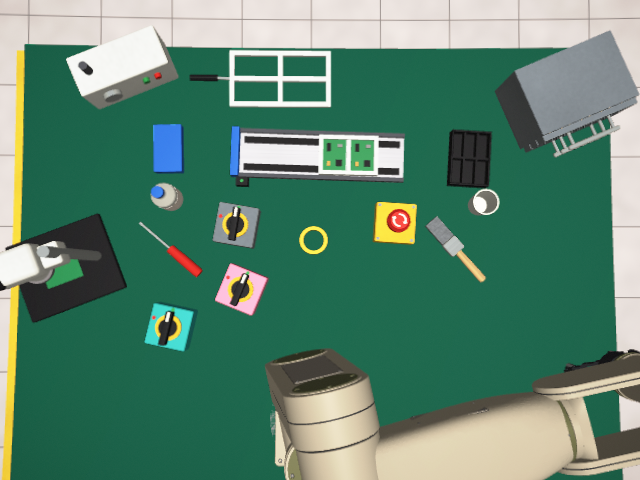

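View pics/scene0.png

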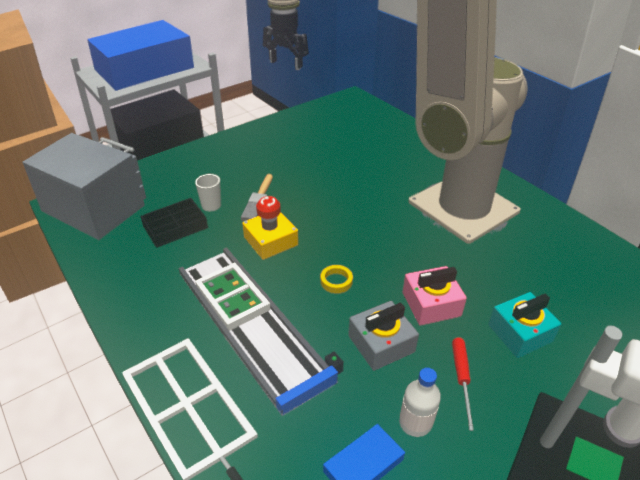

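```bash
python3 - <<'E'
from h import *
t=snapshot('top');c=snapshot('scene')
im=t['image']
a=cv2.resize(im[190:260,200:270],(400,400),interpolation=cv2.INTER_CUBIC)
a2=cv2.resize(c['image'][295:365,345:415],(400,400),interpolation=cv2.INTER_CUBIC)
cv2.imwrite('pics/crop.png',np.hstack([a,a2])[:,:,::-1])
for k,s,w in(('top',t,(360,190,440,260)),('scene',c,(235,185,310,260))):
    hsv=cv2.cvtColor(s['image'],cv2.COLOR_RGB2HSV)
    m=((hsv[...,0]<6)|(hsv[...,0]>172))&(hsv[...,1]>130)&(hsv[...,2]>80)
    mm=np.zeros_like(m);x0,y0,x1,y1=w;mm[y0:y1,x0:x1]=m[y0:y1,x0:x1]
    p=cv2.findNonZero(mm.astype(np.uint8)); (cx,cy),r=cv2.minEnclosingCircle(p)
    print(k,'cap',cx,cy,r,[np.round(at(s,[(cx,cy)],z)[0],4) for z in(.1,.11,.122)])
o=np.array(t['cam_to_world'])[:3,3];print('cam',o,np.array(c['cam_to_world'])[:3,3])
# track/iso/base rects in world
def box(px,z): 
    w=at(t,px.reshape(-1,2).astype(float),z)[:,:2].astype(np.float32); return w
for n,z in(('carrier',.03),('track',.015),('stop_base',.05),('iso_base',.06)):
    for r in spotter.regions_of(t,n)[:3]:
        cs,_=cv2.findContours(r['mask'].astype(np.uint8),0,1); q=max(cs,key=cv2.contourArea)
        rc=cv2.minAreaRect(box(q,z)); print(n,round(r['conf'],2),np.round(rc[0],4),np.round(rc[1],4),round(rc[2],1))
hsv=cv2.cvtColor(im,cv2.COLOR_RGB2HSV)
b=(hsv[...,2]<70); q=np.zeros_like(b);q[198:248,218:256]=b[198:248,218:256]
n,l,st,ce=cv2.connectedComponentsWithStats(q.astype(np.uint8))
for i in range(1,n):
    if st[i,4]>40:
        p=cv2.findNonZero((l==i).astype(np.uint8)); rc=cv2.minAreaRect(box(p,.098)); print('bar',st[i],np.round(rc[0],4),np.round(rc[1],4),rc[2])
E
```

```text
top cap 398.0 220.0 11.401854515075684 [array([ 0.4923, -0.1883,  0.1   ]), array([ 0.4914, -0.187 ,  0.11  ]), array([ 0.4903, -0.1854,  0.122 ])]
scene cap 267.6049499511719 206.91357421875 11.761762619018555 [array([ 0.4876, -0.1977,  0.1   ]), array([ 0.4942, -0.1864,  0.11  ]), array([ 0.5021, -0.1728,  0.122 ])]
cam [0.36379433 0.01027894 1.5813587 ] [0.98261926 0.65498572 0.8515866 ]
carrier 0.82 [ 0.6634 -0.0711] [0.1546 0.1045] 87.8
carrier 0.58 [0.6524 0.0071] [0.4392 0.148 ] 88.5
carrier 0.41 [ 0.4973 -0.1982] [0.0564 0.0612] 26.7
track 0.64 [0.6558 0.0071] [0.4433 0.1517] 88.4
track 0.22 [ 0.4235 -0.3481] [0.1995 0.0438] 42.0
stop_base 0.73 [ 0.4899 -0.1857] [0.1056 0.1019] 86.2
iso_base 0.85 [0.3266 0.1922] [0.1041 0.1034] 67.7
iso_base 0.7 [0.4839 0.2068] [0.1061 0.1034] 80.6
iso_base 0.62 [0.2381 0.3598] [0.1137 0.1107] 77.8
bar [227 208  17  33 287] [0.4817 0.2037] [0.0747 0.0388] 9.257964134216309
```

View pics/crop.png

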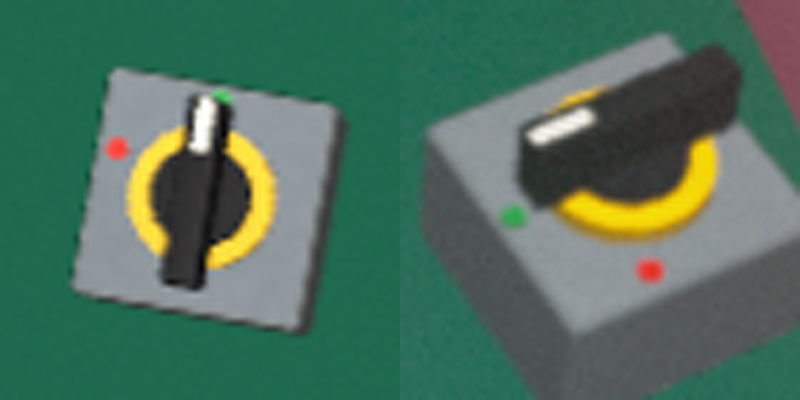

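```bash
python3 - <<'E'
from h import *
from scipy.spatial.transform import Rotation as R
o=observe();print({k:np.round(v,4) for k,v in o.items()})
print(np.round(R.from_euler('xyz',o['eef_rot']).as_matrix(),3))
t=snapshot('top');print(at(t,[(234.1,223.25),(234.4,224.6)],.098),at(t,[(235.2,225.0)],.068), at(t,[(220.5,216),(239,207)],.06))
E
```

```text
{'clock': np.float64(1.8), 'joints': array([-1.3564,  0.1304,  1.4882,  0.    ,  1.523 , -0.0854]), 'qd': array([-0.0007, -0.0001,  0.0001, -0.    , -0.0004, -0.0011]), 'joint_efforts': array([ 9.00000e-04, -5.69304e+01, -5.00851e+01, -1.00000e-04,
        1.40000e-03, -0.00000e+00]), 'eef_pos': array([ 0.1772, -0.5732,  0.2313]), 'eef_rot': array([-3.1416, -0.    ,  0.2998]), 'wrist_force': array([ 0.4012, -0.6311,  1.0624]), 'torque': array([-0.0112, -0.0535, -0.0384]), 'grasp_force': np.float64(0.0), 'width': np.float64(0.998)}
[[ 0.955  0.295  0.   ]
 [ 0.295 -0.955  0.   ]
 [ 0.    -0.    -1.   ]]
[[0.48386948 0.20577917 0.098     ]
 [0.48061986 0.20503186 0.098     ]] [[0.48200388 0.20701116 0.068     ]] [[0.50478192 0.2442747  0.06      ]
 [0.5271828  0.19912147 0.06      ]]
```

play_rows(rows="0 0 0 0 0.048;0 0 0 0 0.0475;0 0.26 -0.32 0 0;0 0.26 -0.32 0 0;0 0.26 -0.32 0 0;0 0.26 -0.32 0 0;0 0.26 -0.32 0 0;0 0.26 -0.32 0 0;0 0.26 -0.32 0 0;0 0.26 -0.32 0 0;0 0.26 -0.32 0 0;0 0.26 -0.32 0 0;0 0.26 -0.32 0 0;0 0.26 -0.32 0 0;0 0 0 0.4 0;0 0 0 0.3 0;0 0 0 0 0", squeeze=30)

```text
clock: 3.98
eef_pos: [0.4875, -0.1882, 0.1586]
eef_rot: [-3.139, 0.005, 0.0]
wrist_force: [-0.4, -0.3, -0.1]
width: 0.0
grasp_force: 0.0
```

play_rows(rows="0 0.03 -0.01 0.16 0;0 0 0 0.12 0;0 0 0 0.05 0;0 0 0 0.03 0;0 0 0 0.03 0;0 0 0 0.03 0;0 0 0 0.03 0;0 0 0 0.03 0;0 0 0 0 0")

```text
clock: 5.1
eef_pos: [0.4923, -0.1883, 0.1131]
eef_rot: [-3.142, 0.0, -0.0]
wrist_force: [0.3, 0.2, -0.2]
width: 0.001
grasp_force: 0.0
```

```bash
python3 - <<'E'
from h import *
o=observe();print(np.round(o['eef_pos'],4),np.round(o['wrist_force'],2))
c=snapshot('scene');t=snapshot('top')
a=cv2.resize(c['image'][150:270,220:320],(500,600),interpolation=cv2.INTER_CUBIC)
cv2.imwrite('pics/c2.png',a[:,:,::-1])
o=observe();print(np.round(o['eef_pos'],4),np.round(o['wrist_force'],2))
E
```

```text
[ 0.4923 -0.1883  0.1131] [ 0.27  0.23 -0.19]
[ 0.4922 -0.1882  0.113 ] [0.14 0.75 0.1 ]
```

View pics/c2.png

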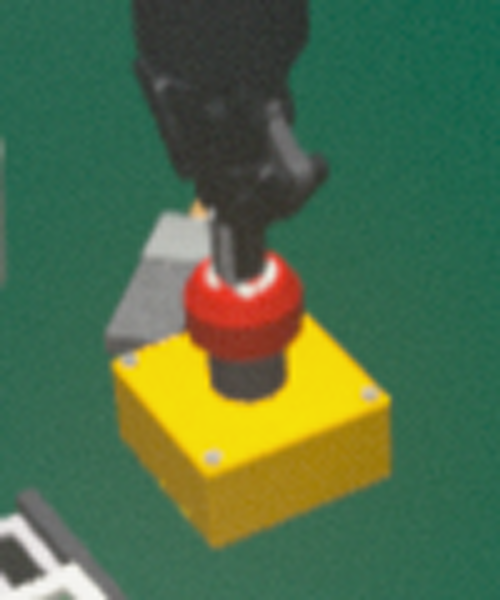

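play_rows(rows="0 0 0 0.01 0;0 0 0 0.01 0;0 0 0 0.01 0;0 0 0 0 0")

```text
clock: 5.7
eef_pos: [0.4924, -0.1883, 0.1104]
eef_rot: [3.142, -0.0, -0.0]
wrist_force: [-1.9, 0.5, 4.0]
width: -0.001
grasp_force: 2.1
```

play_rows(rows="0 0 0 0.01 0;0 0 0 0.01 0;0 0 0 0.01 0;0 0 0 0 0")

```text
clock: 6.2
eef_pos: [0.4926, -0.1884, 0.1079]
eef_rot: [3.141, -0.001, -0.0]
wrist_force: [-2.3, 1.3, 10.0]
width: 0.0
grasp_force: 4.6
```

play_rows(rows="0 0 0 0.02 0;0 0 0 0 0;0 0 0 -0.1 0;0 0 0 -0.3 0;0 0 0 -0.4 0;0 0 0 0 0")

```text
clock: 6.95
eef_pos: [0.4944, -0.1893, 0.1888]
eef_rot: [3.139, -0.006, -0.0]
wrist_force: [-0.5, 0.1, 0.6]
width: -0.003
grasp_force: 0.0
```

```bash
python3 - <<'E'
from h import *
c=snapshot('scene');save(c,'s3')
a=cv2.resize(c['image'][150:270,220:320],(500,600),interpolation=cv2.INTER_CUBIC)
b=cv2.resize(cv2.imread('pics/scene0.png')[150:270,220:320],(500,600),interpolation=cv2.INTER_CUBIC)
cv2.imwrite('pics/c3.png',cv2.resize(np.hstack([b,a[:,:,::-1]]),(800,480)))
o=observe();print(np.round(o['eef_pos'],4),np.round(o['wrist_force'],2))
E
```

```text
[ 0.4933 -0.1888  0.1866] [-0.09  0.66 -0.83]
```

View pics/c3.png

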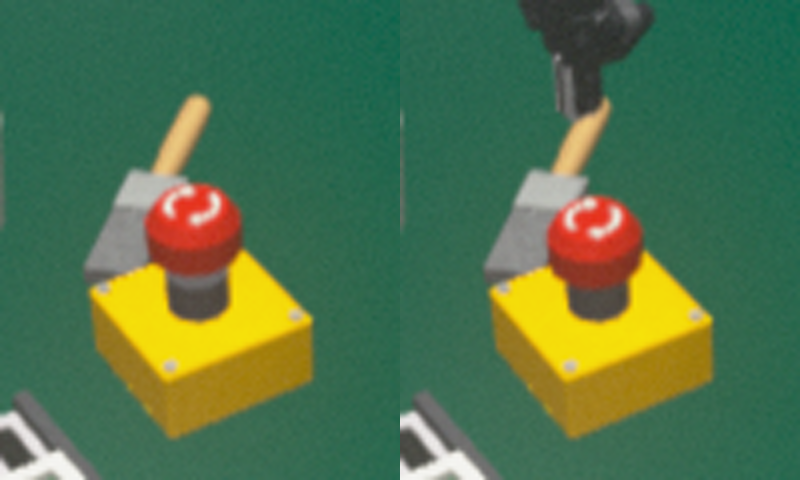

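play_rows(rows="50 -0.01 -0.43 0 0;50 -0.01 -0.44 0 0;50 -0.01 -0.44 0 0;50 -0.01 -0.44 0 0;50 -0.01 -0.44 0 0;50 -0.01 -0.44 0 0;50 -0.01 -0.44 0 0;50 -0.01 -0.44 0 0;50 -0.01 -0.435 0 0;50 0 0 0 0.052;50 0 0 0.35 0;50 0 0 0.25 0;50 0 0 0 0;50 0 0 0 0")

```text
clock: 8.75
eef_pos: [0.4833, 0.2062, 0.1254]
eef_rot: [3.141, 0.0, -0.164]
wrist_force: [0.0, -0.1, 1.2]
width: 0.585
grasp_force: 0.0
```

play_rows(rows="50 0 0 0.27 0;50 0 0 0.2 0;50 0 0 0 0;0 0 0 0 0;0 0 0 0 0;0 0 0 0 0;0 0 0 0 0;0 0 0 0 0", squeeze=25)

```text
clock: 9.75
eef_pos: [0.4844, 0.2059, 0.0802]
eef_rot: [3.142, -0.002, -0.164]
wrist_force: [-2.4, -4.6, 6.2]
width: 0.184
grasp_force: 26.2
```

play_rows(rows="0 0 0 0 -0.049;0 0 0 0 -0.049;0 0 0 0 -0.049;0 0 0 0 -0.049;0 0 0 0 -0.049;0 0 0 0 -0.049;0 0 0 0 -0.049;0 0 0 0 -0.049;0 0 0 0 0;0 0 0 0 0")

```text
clock: 11.0
eef_pos: [0.4842, 0.2061, 0.0801]
eef_rot: [3.14, -0.001, 1.067]
wrist_force: [-2.6, -2.5, 6.8]
width: 0.179
grasp_force: 27.0
```

play_rows(rows="40 0 0 0 0;40 0 0 0 0;40 0 0 -0.3 0;40 0 0 -0.4 0;0 0 0 -0.3 0.05;0 0 0 0 0.05;0 0 0 0 0.05;0 0 0 0 0.05;0 0 0 0 0.05;0 0 0 0 0.05;0 0 0 0 0.049;0 0 0 0 0")

```text
clock: 12.5
eef_pos: [0.4834, 0.2063, 0.1783]
eef_rot: [-3.142, 0.0, -0.027]
wrist_force: [-0.3, 0.4, 0.2]
width: -0.002
grasp_force: 0.0
```

```bash
python3 - <<'E'
from h import *
t=snapshot('top');c=snapshot('scene')
a=cv2.resize(t['image'][120:260,210:430],(660,420),interpolation=cv2.INTER_CUBIC)
cv2.imwrite('pics/c4.png',a[:,:,::-1])
o=observe();print(np.round(o['eef_pos'],4),o['eef_rot'])
E
```

```text
[0.4834 0.2062 0.1783] [-3.14153889e+00 -5.84158162e-06 -2.48035551e-02]
```

View pics/c4.png

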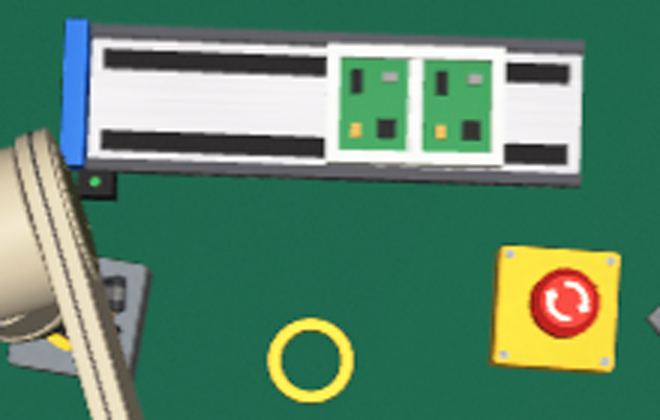

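play_rows(rows="0 0.188 0.381 0 0;0 0.188 0.381 0 0;0 0.188 0.381 0 0;0 0.188 0.381 0 0;0 0.188 0.381 0 0;0 0.188 0.381 0 0;0 0.188 0.381 0 0;0 0.188 0.381 0 0;0 0.188 0.381 0 0;0 0.188 0.381 0 0;0 0 0 0 0;0 0 0 0.4 0;0 0 0 0.4 0;0 0 0 0 0")

```text
clock: 14.35
eef_pos: [0.6571, -0.1781, 0.0935]
eef_rot: [-3.139, 0.008, -0.026]
wrist_force: [-0.7, 0.5, -0.2]
width: -0.004
grasp_force: 0.0
```

```bash
python3 - <<'E'
from h import *
t=snapshot('top');c=snapshot('scene')
print(at(t,[(378.3,155.5)],.03))
a=cv2.resize(t['image'][120:260,210:430],(660,420),interpolation=cv2.INTER_CUBIC)
b=cv2.resize(c['image'][220:370,170:420],(500,300),interpolation=cv2.INTER_CUBIC)
b=cv2.copyMakeBorder(b[:,:],0,0,0,0,0)
cv2.imwrite('pics/c5.png',np.vstack([cv2.resize(a,(500,300)),b])[:,:,::-1])
o=observe();print(np.round(o['eef_pos'],4),o['eef_rot'])
E
```

```text
[[ 0.66237254 -0.14866869  0.03      ]]
[ 0.6606 -0.1795  0.0991] [-3.14144563e+00  4.32195713e-06 -2.69270675e-02]
```

View pics/c5.png

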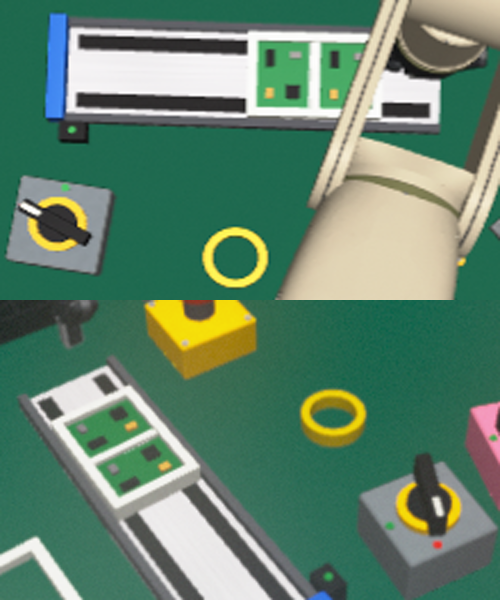

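play_rows(rows="0 0.02 0.05 0.4 0;0 0 0 0.25 0;0 0 0 0.1 0;0 0 0 0.07 0;0 0 0 0 0;0 0 0 0 0")

```text
clock: 15.2
eef_pos: [0.6632, -0.1853, 0.0178]
eef_rot: [3.141, -0.002, -0.028]
wrist_force: [0.5, 0.7, -0.1]
width: 0.0
grasp_force: 0.0
```

play_rows(rows="0 0 -0.08 0 0;0 0 -0.08 0 0;0 0 -0.08 0 0;0 0 -0.12 0 0;0 0 -0.15 0 0;0 0 -0.15 0 0;0 0 -0.15 0 0;0 0 -0.15 0 0;0 0 -0.15 0 0;0 0 -0.15 0 0;0 0 -0.15 0 0;0 0 -0.15 0 0;0 0 -0.15 0 0;0 0 -0.1 0 0;0 0 -0.1 0 0;0 0 0 0 0")

```text
clock: 17.2
eef_pos: [0.6675, 0.0071, 0.016]
eef_rot: [-3.141, 0.001, -0.028]
wrist_force: [0.8, 0.1, 0.4]
width: 0.005
grasp_force: 0.0
```

play_rows(rows="0 0 -0.07 0 0;0 0 -0.07 0 0;0 0 -0.06 0 0;0 0 -0.05 0 0;0 0 0 0 0")

```text
clock: 17.82
eef_pos: [0.6685, 0.0314, 0.0163]
eef_rot: [-3.141, -0.0, -0.028]
wrist_force: [-0.3, -0.2, -1.0]
width: 0.003
grasp_force: 0.0
```

```bash
python3 - <<'E'
from h import *
t=snapshot('top');c=snapshot('scene')
for n in ('carrier',):
  for r in spotter.regions_of(t,n)[:2]:
        cs,_=cv2.findContours(r['mask'].astype(np.uint8),0,1); q=max(cs,key=cv2.contourArea)
        w=at(t,q.reshape(-1,2).astype(float),.03);print(r['conf'],w.min(0),w.max(0))
hsv=cv2.cvtColor(t['image'],cv2.COLOR_RGB2HSV)
m=(abs(hsv[...,0].astype(int)-108)<10)&(hsv[...,1]>150); q=np.argwhere(m[125:180,220:250])
q=q[:,::-1]+[220,125.]; w=at(t,q,.036);print('stop y',np.percentile(w[:,1],[1,50,99]))
o=observe();print(np.round(o['eef_pos'],4),np.round(o['wrist_force'],2))
E
```

```text
0.8 [0.61917407 0.13349019 0.03      ] [0.72128574 0.19874813 0.03      ]
0.33 [0.42971125 0.15243092 0.03      ] [0.54041116 0.26713691 0.03      ]
stop y [0.20324185 0.21355453 0.22551482]
[0.6686 0.0309 0.0164] [-0.7  -0.52 -0.3 ]
```

play_rows(rows="0 0 -0.02 0 0;0 0 -0.02 0 0;0 0 -0.02 0 0;0 0 -0.02 0 0;0 0 -0.02 0 0;0 0 0 0 0")

```text
clock: 18.73
eef_pos: [0.6686, 0.0393, 0.0164]
eef_rot: [3.139, 0.0, -0.029]
wrist_force: [-1.9, -8.6, 2.3]
width: -0.002
grasp_force: 4.3
```

play_rows(rows="0 0 -0.02 0 0;0 0 0 0 0;0 0 0 0 0")

```text
clock: 19.1
eef_pos: [0.6685, 0.0395, 0.0164]
eef_rot: [3.137, 0.001, -0.03]
wrist_force: [-2.9, -14.8, 3.5]
width: 0.001
grasp_force: 7.6
```

play_rows(rows="0 0 0.1 0 0;0 0 0.2 0 0;0 0 0 -0.3 0;0 0 0 -0.45 0;0 0 0 -0.45 0;0 0 0 -0.45 0;40 -0.317 -0.318 0 0;40 -0.317 -0.318 0 0;40 -0.317 -0.318 0 0;40 -0.317 -0.318 0 0;40 -0.317 -0.318 0 0;40 -0.317 -0.318 0 0;40 0 0 0 -0.05;40 0 0 0 -0.05;40 0 0 0 -0.05;40 0 0 0 -0.05;40 0 0 0 -0.05;40 0 0 0 -0.05;40 0 0 0 -0.049;40 0 0 0 0")

```text
clock: 21.6
eef_pos: [0.4834, 0.2086, 0.1813]
eef_rot: [-3.141, -0.0, 1.067]
wrist_force: [-0.3, -0.8, 0.5]
width: 0.472
grasp_force: 0.0
```

play_rows(rows="40 -0.02 0.02 0.4 0;40 0 0 0.3 0;40 0 0 0.2 0;40 0 0 0.1 0;40 0 0 0 0;0 0 0 0 0;0 0 0 0 0;0 0 0 0 0;0 0 0 0 0;0 0 0 0 0", squeeze=25)

```text
clock: 22.85
eef_pos: [0.4847, 0.2067, 0.0826]
eef_rot: [3.141, -0.001, 1.068]
wrist_force: [-2.6, 1.0, 6.0]
width: 0.178
grasp_force: 26.6
```

play_rows(rows="0 0 0 0 0.049;0 0 0 0 0.049;0 0 0 0 0.049;0 0 0 0 0.049;0 0 0 0 0.049;0 0 0 0 0.049;0 0 0 0 0.049;0 0 0 0 0.049;0 0 0 0 0;0 0 0 0 0")

```text
clock: 24.1
eef_pos: [0.4852, 0.2056, 0.0826]
eef_rot: [3.141, -0.003, -0.164]
wrist_force: [-0.3, -4.1, 5.3]
width: 0.184
grasp_force: 25.4
```

play_rows(rows="40 0 0 0 0;40 0 0 0 0;40 0 0 -0.3 0;40 0 0 -0.4 0;85 0 0 -0.3 -0.052;85 0.008 0.438 0 0;85 0.008 0.438 0 0;85 0.008 0.438 0 0;85 0.008 0.438 0 0;85 0.008 0.438 0 0;85 0.008 0.438 0 0;85 0.008 0.438 0 0;85 0.008 0.438 0 0;85 0.008 0.438 0 0;85 0 0 0 0;85 0 0 0 0")

```text
clock: 26.1
eef_pos: [0.4911, -0.1874, 0.181]
eef_rot: [-3.141, 0.0, -0.001]
wrist_force: [-0.8, -0.7, 0.2]
width: 0.992
grasp_force: 0.0
```

```bash
python3 - <<'E'
from h import *
t=snapshot('top');c=snapshot('scene')
cv2.imwrite('pics/c6.png',np.vstack([t['image'][100:280,130:510],c['image'][170:430,170:550]])[:,:,::-1])
o=observe();print(np.round(o['eef_pos'],4),o['eef_rot'])
E
```

```text
[ 0.4912 -0.1868  0.1811] [-3.14106701e+00  2.06600793e-04  8.88962154e-04]
```

View pics/c6.png

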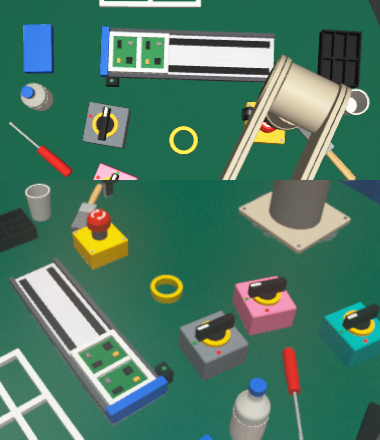

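play_rows(rows="85 0.01 0 0.4 0;85 0 0 0.3 0;85 0 0 0.25 0;85 0 0 0.15 0;85 0 0 0 0;85 0 0 0 0")

```text
clock: 26.95
eef_pos: [0.493, -0.188, 0.0725]
eef_rot: [3.141, -0.002, 0.0]
wrist_force: [-0.2, -0.0, 0.7]
width: 0.994
grasp_force: 0.0
```

play_rows(rows="40 0 0 0 0;40 0 0 0 0;40 0 0 0 0;40 0 0 0 0;40 0 0 0 0", squeeze=40)

```text
clock: 27.58
eef_pos: [0.493, -0.1898, 0.0729]
eef_rot: [3.138, -0.002, -0.001]
wrist_force: [-0.6, -5.8, 4.0]
width: 0.643
grasp_force: 41.3
```

play_rows(rows="40 0 0.015 0 0.03;40 0 0 0 0.04;40 0 0 0 0.04;40 0 0 0 0.04;40 0 0 0 0.04;40 0 0 0 0.04;40 0 0 0 0;40 0 0 0 0")

```text
clock: 28.58
eef_pos: [0.4927, -0.1915, 0.0728]
eef_rot: [3.14, -0.003, -0.723]
wrist_force: [-3.4, -7.3, 3.8]
width: 0.643
grasp_force: 41.6
```

Release and rise, then check.

play_rows(rows="85 0 0 0 0;85 0 0 0 0;85 0 0 0 0;85 0 0 0 0;85 0 0 0 0;85 0 0 -0.2 0;85 0 0 -0.4 0;85 0 0 -0.5 0;85 0 0 -0.3 0;85 0 0 0 0;85 0 0 0 0")

```text
clock: 29.95
eef_pos: [0.4918, -0.1892, 0.2103]
eef_rot: [3.141, 0.001, -0.723]
wrist_force: [0.2, -0.6, -0.1]
width: 0.996
grasp_force: 0.0
```

```bash
python3 - <<'E'
from h import *
t=snapshot('top');c=snapshot('scene')
a=cv2.resize(c['image'][150:270,220:320],(500,600),interpolation=cv2.INTER_CUBIC)
b=cv2.resize(cv2.imread('pics/s3.png')[150:270,220:320],(500,600),interpolation=cv2.INTER_CUBIC)
cv2.imwrite('pics/c7.png',np.hstack([cv2.resize(np.hstack([b,a[:,:,::-1]]),(480,300)),cv2.resize(t['image'][120:260,210:360],(320,300))[:,:,::-1]]))
for s,k in((c,'now'),({**c,'image':cv2.imread('pics/scene0.png')[:,:,::-1].copy()},'up'),({**c,'image':cv2.imread('pics/s3.png')[:,:,::-1].copy()},'latched')):
    h=cv2.cvtColor(s['image'],cv2.COLOR_RGB2HSV)[185:260,235:310];m=((h[...,0]<6)|(h[...,0]>172))&(h[...,1]>130)&(h[...,2]>80)
    print(k,cv2.minEnclosingCircle(cv2.findNonZero(m.astype(np.uint8))))
o=observe();print(np.round(o['eef_pos'],4),np.round(o['wrist_force'],1))
E
```

```text
now ((32.75153350830078, 21.892637252807617), 11.903067588806152)
up ((32.61483383178711, 22.14114761352539), 11.810641288757324)
latched ((33.15217208862305, 25.15217399597168), 11.615428924560547)
[ 0.4913 -0.189   0.2095] [0.  0.4 0.3]
```

View pics/c7.png

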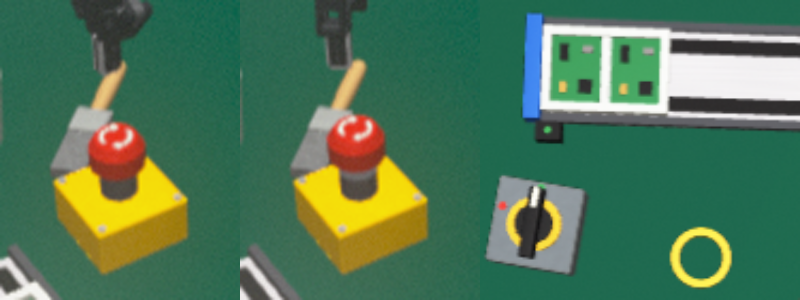

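The cap is back up at its starting height, the isolator points at green, and the carrier sits against the blue stop.

```bash
python3 -c "from bench import job_done;print(job_done())"
```

```text
the job is handed in; nothing more can be done
None
```

I carried out all the steps in the required order and handed the job in at about 30 s; the hand-in call gave no verdict. The last pictures show the stop button up, the isolator on green and the carrier against the blue end stop.

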